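# Wet the tweezers: pump the dish, then hold the tweezers over it at the marked gap

## Robot

A 7-joint arm with a two-finger parallel gripper is mounted at the origin on a cart in front of the work surface, level with it; the furniture and walls round the work are solid. World frame = base frame: x ahead of the robot, y to its left, z up, the work surface at z = 0. Lengths are in m, angles in rad, forces in N, time in s.
With the tool pointing down it reaches from about 0.4 to 0.925 m from the base axis. Payload 4.1 kg.
Tool frame: the origin (TCP) lies midway between the tips of the shut fingers; the grasp point (between the pads) lies 19 mm behind it; z points along the fingers, y is the line along which they close (so a half turn about z gives the same grasp; the last joint's range is limited). The gripper opens to 85 mm and grips with 20 to 120 N. Pads are 22 mm wide; open, the fingers measure 114 mm over their backs; the gripper's body (76 mm by 85 mm) begins 54 mm behind the grasp point. The pads swing forward as they close: fully open they stand 13 mm farther back than shut.
Start: joints at [1.104, 0.398, 0.045, 1.537, -0.019, 1.207, -0.051], TCP at [0.234, -0.607, 0.231] pointing down, gripper open.
Joint ranges: [-2.82, 2.82], [-0.49, 2.23], [-1.37, 1.46], [0, 2.46], [-1.36, 4.5], [0.23, 2], [-2.94, 2.94]. Speed limits (rad/s): [2.57, 2.57, 3.14, 3.14, 3.14, 3.14, 3.14].

## Interface

Orientations are given as a unit quaternion [w, x, y, z].
In Python, from station import monitor, vision, ticket gives the robot as it stands.
- The arm moves only by the tool apply_moves, never from a script. Its argument "rows" is a list of rows, each an object of numbers: "x", "y", "z": the shift along the tool's x, y, z in mm; "wx", "wy", "wz": the turn, a rotation vector about the tool's x, y, z in rad. In form: [{"x": .., "y": .., "z": .., "wx": .., "wy": .., "wz": ..}, ...]. A call has 1 to 5 rows; each row is the pose to reach, as a shift and turn from the pose commanded when the call began, along the tool's axes at that moment; what a row does not reach only later rows make up. A row lasts 1/10 s, in which the tool goes at most 50 mm and 8.59 degrees, less where a joint would pass 70% of its speed; a pose out of reach is approached as far as the arm can. A call with a gripper value outside its range is refused whole. "jaw" is the gripper's target within -1 to 1 (fully open at 1, half-way at 0, shut at -1), set as the call begins (left out, the last holds). The fingers move at their own pace and stop on an object; "newtons" is the grip in N (left out, the last holds). Time passes only in rows, so rows that repeat a pose let the fingers close. It gives the time, the measured TCP pose, the force, the opening and the grip force at its end, in the units of the state.
- monitor.get_obs(): the state, without advancing time (a new reading comes with each control period).
- vision.read_camera(name): name is "scene" or "top" or "wrist"; returns a dict with "image" (400x640x3 uint8, red, green, blue), "intrinsics" (3x3 intrinsics, pixels), "R" (3x3) and "t" (3): a world point X has camera coordinates R X + t. Camera axes: x right, y down, z forward; pixel columns grow to the right and rows downward; lengths in m; the calibration is good to about 2 mm. A picture is of the moment at which its call begins. There is no depth.
- ticket.sign_off(): hands the job in; it is judged then, once.
The state is a dict: "time_s": time; "q": joint angles; "dq": joint speeds; "joint_torque": joint torques, N m; "tool_pos": TCP position; "tool_rot": TCP orientation; "ft_force": force on the tool from outside, world axes, zero at the start; "wrist_torque": the same for the moment, N m; "grip_width": finger opening in m; "grasp_force": force on a finger pad.
Only numpy, scipy, OpenCV 4.12 (cv2) and the standard library are available. Lean on these libraries where they do the work, as an engineer would, in place of code of your own. Each camera call takes 0.05 s, during which the arm holds its last target. There are 200 camera calls.

## Task

Press the dish on top of the solvent dispenser right down and let it spring back up, so that it fills. Then lift the sprung tweezers off their rest, carry them to the dispenser and hold them level with their tips about 3 cm above the middle of the dish, touching nothing there, squeezed so that the two tips stand at the two marks on their gauge plate (14 mm apart). Finish while still holding the tweezers there with the gap steady, do not put them down or let go, and do not push about the loose nut, gauge block, oil bottle and pliers.

Things in the scene. Friction and masses are not known exactly. Their poses are not given: they have to be found in the camera images.
- dispenser: solvent dispenser, a squat white round bottle 62 mm across, fixed to the bench, with a round steel dish on top; origin at the centre of its underside, z up. All in all 79 mm high. It stands left or right on the bench, the tweezers on the other side; between them (y = -0.21 to 0.25 m) bins and a drawer tower up to 0.23 m high stand at x > 0.54 m, and boxes under 0.08 m high nearer the robot
- dish (a point): centre of the dish's floor, on top, 76 mm above the bench while the dish is up; it sinks with the dish. The dish is 58 mm across outside, its rim stands 3 mm above the floor. z up
- pump (a joint): how far the dish is pressed down, m: 0 up, 0.008 right down (stop). Its spring pushes back with 2 N at the top and 4 N at the bottom and returns it by itself
- rest: grey-painted tool rest fixed to the bench, base plate 160 x 50 x 8 mm; origin on the bench under the tweezers' grip pads, x towards their tips. The tweezers lie on two posts 45 mm high: x = -91..-63 mm (30 wide, with lips 7 mm high beside and behind the heel) and x = 40..52 mm (22 wide); free room between and beside the posts. Lift the tweezers straight up out of it
- tweezers: loose sprung steel tweezers, 150 mm long, 60 g, flat on the rest: dark heel block and two upright blades (4.5 to 16.5 mm above the underside) that close sideways. Origin on the underside midway between the dark grip pads; x to the tips, y to the left blade, z up. Squeeze the pads (x = -12..12 mm) along y: outer width 48 mm open, 36 mm at the marked gap; each pushes out with 4 N open, 8 N there
- tip_left (a point): inner face of the left blade at its tip, moving with the blade; over the +7 mm mark when the gap is right. Blades turn about hinges at the tweezers' x = -78 mm, so the tip gap (34 mm open) changes 1.7 times as much as the width at the grip pads
- tip_right (a point): inner face of the right blade at its tip; on the -7 mm mark when the gap is right. Moves with the blade. The tweezers balance at the grip pads (within 10 mm)
- tips_mid (a point): point midway between the tips, fixed to the heel: 55 mm ahead of the tweezers' origin, 8.5 mm above the underside. Under the tips the aluminium gauge plate (16 x 48 x 3 mm, x = 46..62 mm, joined to the heel by a spine 8 mm wide) bears two dark lines along x at y = +7 and -7 mm: the marked gap
- nut: loose steel hexagon nut, 30 x 35 x 16 mm, beside the rest; a bystander. Origin at the centre of its underside
- gauge_block: loose steel gauge block, 24 x 24 x 18 mm, beside the dispenser; a bystander. Origin at the centre of its underside
- oil_bottle: loose small oil bottle with a pointed cap, 35 mm across and 107 mm high, just behind the dispenser, 9 cm from its axis; a bystander. Origin at the centre of its underside
- pliers: loose pliers, 160 x 48 x 12 mm, far left on the bench; a bystander. Origin at the centre of the underside
Mind the look-alikes: they are no part of the job. What is shaped like the tweezers but yellow is not meant.

How it is judged:
On the way, in this order (a step that is already met when the one before it is completed fails the run):
1. the dish is pressed down (6 mm or more) (value of joint pump above 0.006 m), for 0.05 s.
2. the dish is back up (within 1.5 mm) (value of joint pump below 0.0015 m), for 0.1 s.
3. the tweezers are lifted clear of the rest in the gripper (height (world z) of tweezers above 0.07 m and contact force between tweezers and rest below 0.1 N and contact force between the fingers and tweezers above 1 N), for 0.2 s.
At the end, for the whole second after the job is handed in: Robot still holds the tweezers, level within 0.25 rad, at rest; tip gap 11 to 17 mm; middle of the tips within 20 mm of the dish centre seen from above, 15 to 55 mm above its floor; the dish is up; tweezers and robot do not touch the dispenser, nor tweezers the rest (distance between tip_left and tip_right between 0.011 and 0.017 m and horizontal distance between tips_mid and dish below 0.02 m and z of tips_mid in the frame of dish between 0.015 and 0.055 m and angle between tweezers's own z axis and vertical below 0.25 rad and contact force between the fingers and tweezers above 1 N and contact force between each of tweezers, the arm, the fingers and dispenser below 0.1 N and contact force between tweezers and rest below 0.1 N and value of joint pump below 0.0015 m and linear speed of tweezers below 0.02 m/s); the arm keeps its last pose, push and grip.
It fails at once if the nut is pushed more than 25 mm from its place (distance of nut from where it was at the start of the episode above 0.025 m).
It fails at once if the gauge block is pushed more than 25 mm from its place (distance of gauge_block from where it was at the start of the episode above 0.025 m).
It fails at once if the oil bottle is pushed more than 25 mm from its place (distance of oil_bottle from where it was at the start of the episode above 0.025 m).
It fails at once if the pliers is pushed more than 25 mm from its place (distance of pliers from where it was at the start of the episode above 0.025 m).
It also fails if it takes over 72 s, if anything falls off the work surface, if the arm or the gripper's body presses on something with over 40 N, if the wrist force passes 120 N, or if a joint passes its speed limit or range.

## Working session

There is one attempt and no reset: what is moved stays moved. The work goes in short steps, Python scripts to look and compute and a tool call to move; the robot and the scene stay as the last step left them, time stands still between calls to the robot, and variables do not carry over. Pictures are saved under pics/ and viewed, at most 10 in all, crops included, and the job is handed in when it is done.

Besides the shell and the picture viewer there is one more tool, called after "Request:" in YAML: its name, and indented under it one key for each argument. apply_moves: Moves the arm, as the interface text tells. Its arguments: {"type":"object","properties":{"rows":{"type":"array"},"jaw":{"type":"number"},"newtons":{"type":"number"}},"required":["rows"]}

```bash
mkdir -p pics; ls
python3 - <<'E'
from station import monitor, vision
import cv2, numpy as np, pickle
o=monitor.get_obs(); print({k:np.round(v,3) for k,v in o.items()})
d={}
for n in("scene","top"):
    c=vision.read_camera(n); d[n]=c
    cv2.imwrite(f"pics/{n}0.png",cv2.cvtColor(c["image"],cv2.COLOR_RGB2BGR))
    print(n,c["intrinsics"],c["R"],c["t"])
pickle.dump(d,open("c0.pkl","wb"))
E
```

```text
pics
{'time_s': np.float64(0.0), 'q': array([ 1.104,  0.399,  0.045,  1.538, -0.019,  1.207, -0.051]), 'dq': array([ 0.001, -0.   , -0.   , -0.001,  0.002,  0.001, -0.001]), 'joint_torque': array([ 1.0000e-03, -4.7513e+01,  1.3650e+00, -2.5422e+01,  1.2000e-02,
        9.0000e-03,  0.0000e+00]), 'tool_pos': array([ 0.233, -0.606,  0.23 ]), 'tool_rot': array([-0.001,  0.983,  0.183, -0.   ]), 'ft_force': array([-0.408,  0.417, -0.438]), 'wrist_torque': array([-0.022, -0.025,  0.005]), 'grasp_force': np.float64(0.0), 'grip_width': np.float64(0.085)}
scene [[438.88885379   0.         318.16780675]
 [  0.         438.88885379 193.48358734]
 [  0.           0.           1.        ]] [[-0.50276939 -0.86429502  0.01473297]
 [-0.39522065  0.21467915 -0.89314809]
 [ 0.76878058 -0.45487029 -0.44952134]] [0.39864975 0.24224045 1.29697082]
top [[452.94294776   0.         319.94506982]
 [  0.         452.94294776 194.98458136]
 [  0.           0.           1.        ]] [[ 0.0221821  -0.99975008 -0.00277956]
 [-0.99501428 -0.02180646 -0.09731937]
 [ 0.09723444  0.00492445 -0.99524932]] [0.17518971 0.52644954 1.59816746]
```

View pics/scene0.png

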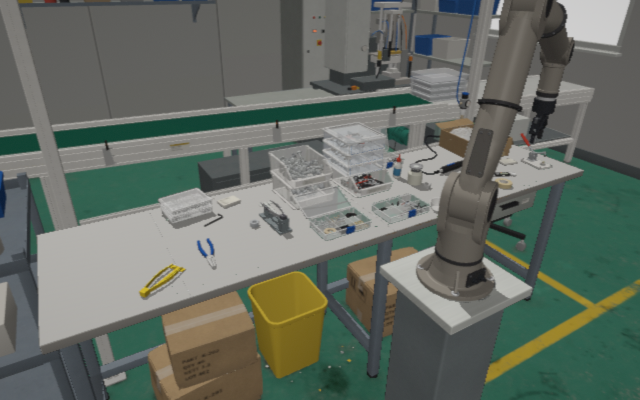

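View pics/top0.png

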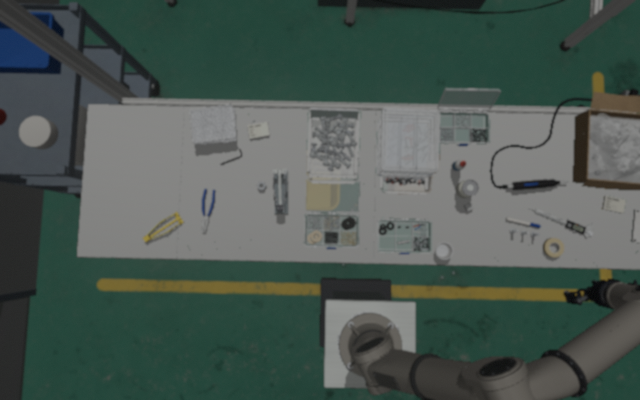

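The top view shows the rest and tweezers near (280,192) with the nut at (262,187). The dispenser is near (470,187), with the oil bottle at (459,165). I'll enlarge both areas.

```bash
cat > h.py <<'E'
import cv2, numpy as np
def ray(c,u,v,z):
    K,R,t=c["intrinsics"],c["R"],c["t"]
    o=-R.T@t; d=R.T@np.linalg.solve(K,[u,v,1.0]); return o+d*(z-o[2])/d[2]
def proj(c,X):
    p=c["intrinsics"]@(c["R"]@np.asarray(X,float)+c["t"]); return p[:2]/p[2]
E
python3 - <<'E'
import pickle
from h import *
d=pickle.load(open("c0.pkl","rb")); T,S=d["top"],d["scene"]
def crop(c,x,y,w=64,h=48,s=6): return cv2.cvtColor(cv2.resize(c["image"][y:y+h,x:x+w],None,fx=s,fy=s,interpolation=cv2.INTER_CUBIC),cv2.COLOR_RGB2BGR)
a=np.hstack([crop(T,248,160,64,64,6),crop(T,430,150,64,64,6)])
b=np.hstack([crop(S,245,190,64,48,6),crop(S,385,150,64,48,6)])
m=np.vstack([a,b[:200]]) 
cv2.imwrite("pics/crops.png",m[:584])
for n,z,u,v in[("disp",.079,470,187),("tips",.05,280,172),("heel",.06,280,213),("nut",.016,262,187),("bot",.1,460,165),("disc",.05,443,253)]: print(n,ray(T,u,v,z))
E
```

```text
disp [ 0.55652151 -0.33355881  0.079     ]
tips [0.59898003 0.3302536  0.05      ]
heel [0.45277868 0.32484764 0.06      ]
nut [0.54783491 0.3968779  0.016     ]
bot [ 0.62941182 -0.29307413  0.1       ]
disc [ 0.32635391 -0.24673134  0.05      ]
```

View pics/crops.png

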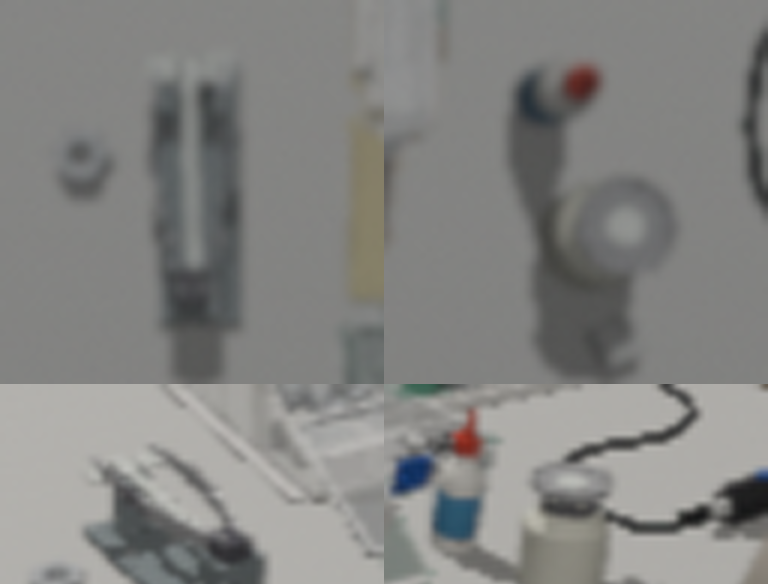

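Dish centre is at about (470.5,187.5) in the top view, so world (0.555,-0.335). The tweezers lie almost along +x, tips away from the robot. I'm moving above the dish now with the gripper shut.

Request:
apply_moves:
  rows:
    - {"x": 47, "y": -16, "wz": 0.12}
    - {"x": 94, "y": -32, "wz": 0.24}
    - {"x": 141, "y": -48, "wz": 0.36}
    - {"x": 188, "y": -64, "wz": 0.368}
    - {"x": 235, "y": -80, "wz": 0.368}
  jaw: -1
  newtons: 40

```text
invalid input
```

Run:
```python
from station import monitor
import pickle
from h import *
d=pickle.load(open("c0.pkl","rb")); print(ray(d["top"],470.5,187.5,.079),ray(d["scene"],416.3,165.7,.079))
o=monitor.get_obs(); print({k:np.round(v,3) for k,v in o.items()})
```

```text
[ 0.55481218 -0.33527443  0.079     ] [ 0.54841412 -0.33075918  0.079     ]
{'time_s': np.float64(0.1), 'q': array([ 1.104,  0.399,  0.045,  1.538, -0.019,  1.207, -0.051]), 'dq': array([ 0.001, -0.001, -0.   , -0.003,  0.002,  0.   , -0.001]), 'joint_torque': array([ 3.0000e-03, -4.7626e+01,  1.3700e+00, -2.5495e+01,  1.2000e-02,
        5.0000e-03,  0.0000e+00]), 'tool_pos': array([ 0.234, -0.606,  0.23 ]), 'tool_rot': array([-0.001,  0.983,  0.183, -0.   ]), 'ft_force': array([ 0.445, -0.443, -1.077]), 'wrist_torque': array([ 0.01 ,  0.054, -0.045]), 'grasp_force': np.float64(0.0), 'grip_width': np.float64(0.086)}
```

Request:
apply_moves:
  rows:
    - {"x": 47, "y": -16, "z": 0, "wx": 0, "wy": 0, "wz": 0.12}
    - {"x": 94, "y": -32, "z": 0, "wx": 0, "wy": 0, "wz": 0.24}
    - {"x": 141, "y": -48, "z": 0, "wx": 0, "wy": 0, "wz": 0.36}
    - {"x": 188, "y": -64, "z": 0, "wx": 0, "wy": 0, "wz": 0.368}
    - {"x": 235, "y": -80, "z": 0, "wx": 0, "wy": 0, "wz": 0.368}
  jaw: -1
  newtons: 40

```text
time_s: 0.6
tool_pos: [0.4253, -0.4457, 0.231]
tool_rot: [-0.0, 1.0, -0.0, -0.0]
ft_force: [0.6, -0.3, 0.1]
grip_width: 0.0124
grasp_force: 0.0
```

Request:
apply_moves:
  rows:
    - {"x": 32, "y": -28, "z": 0, "wx": 0, "wy": 0, "wz": 0}
    - {"x": 64, "y": -56, "z": 20, "wx": 0, "wy": 0, "wz": 0}
    - {"x": 96, "y": -84, "z": 40, "wx": 0, "wy": 0, "wz": 0}
    - {"x": 128, "y": -111, "z": 60, "wx": 0, "wy": 0, "wz": 0}
    - {"x": 128, "y": -111, "z": 80, "wx": 0, "wy": 0, "wz": 0}

```text
time_s: 1.1
tool_pos: [0.5584, -0.3282, 0.15]
tool_rot: [-0.002, 1.0, 0.006, 0.002]
ft_force: [0.6, 0.8, 0.1]
grip_width: -0.0003
grasp_force: 0.0
```

Run:
```python
from station import monitor, vision
from h import *
c=vision.read_camera("wrist")
im=cv2.cvtColor(c["image"],cv2.COLOR_RGB2BGR)
u,v=proj(c,[.554,-.334,.076]); print(u,v)
for a in np.linspace(0,2*np.pi,24):
    p=proj(c,[.554+.029*np.cos(a),-.334+.029*np.sin(a),.079]); cv2.circle(im,(int(p[0]),int(p[1])),2,(0,0,255),-1)
cv2.imwrite("pics/w1.png",im); print(monitor.get_obs()["tool_pos"])
```

```text
326.11612138848 216.63294927226443
[ 0.55313237 -0.33055378  0.14600782]
```

View pics/w1.png

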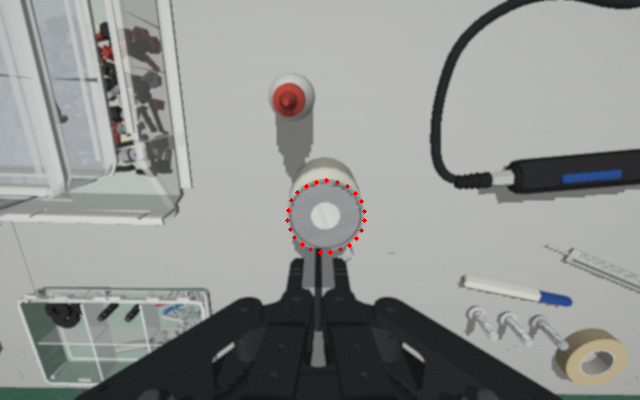

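The projected rim circle lies exactly on the dish at (326,216), so the dish is at (0.554,-0.334). Pressing down.

Request:
apply_moves:
  rows:
    - {"x": 0, "y": 2, "z": 25, "wx": 0, "wy": 0, "wz": 0}
    - {"x": 0, "y": 2, "z": 50, "wx": 0, "wy": 0, "wz": 0}
    - {"x": 0, "y": 2, "z": 64, "wx": 0, "wy": 0, "wz": 0}
    - {"x": 0, "y": 2, "z": 68, "wx": 0, "wy": 0, "wz": 0}
    - {"x": 0, "y": 2, "z": 72, "wx": 0, "wy": 0, "wz": 0}

```text
time_s: 1.65
tool_pos: [0.5523, -0.3391, 0.0797]
tool_rot: [0.0, 1.0, -0.0, 0.0]
ft_force: [0.6, 0.1, 0.3]
grip_width: 0.0003
grasp_force: 0.0
```

Request:
apply_moves:
  rows:
    - {"x": 0, "y": -4, "z": 4, "wx": 0, "wy": 0, "wz": 0}
    - {"x": 0, "y": -4, "z": 6, "wx": 0, "wy": 0, "wz": 0}
    - {"x": 0, "y": -4, "z": 8, "wx": 0, "wy": 0, "wz": 0}
    - {"x": 0, "y": -4, "z": 10, "wx": 0, "wy": 0, "wz": 0}
    - {"x": 0, "y": -4, "z": 10, "wx": 0, "wy": 0, "wz": 0}

```text
time_s: 2.15
tool_pos: [0.5529, -0.3343, 0.0698]
tool_rot: [0.0, 1.0, 0.0, 0.001]
ft_force: [-0.8, 1.9, 2.4]
grip_width: 0.0002
grasp_force: 1.7
```

Request:
apply_moves:
  rows:
    - {"x": 0, "y": 0, "z": 1, "wx": 0, "wy": 0, "wz": 0}
    - {"x": 0, "y": 0, "z": 2, "wx": 0, "wy": 0, "wz": 0}
    - {"x": 0, "y": 0, "z": 3, "wx": 0, "wy": 0, "wz": 0}
    - {"x": 0, "y": 0, "z": 3, "wx": 0, "wy": 0, "wz": 0}
    - {"x": 0, "y": 0, "z": 3, "wx": 0, "wy": 0, "wz": 0}

```text
time_s: 2.65
tool_pos: [0.5529, -0.3343, 0.068]
tool_rot: [0.0, 1.0, -0.0, 0.001]
ft_force: [-2.2, 3.7, 10.4]
grip_width: -0.0
grasp_force: 5.5
```

The dish is on its stop (10 N at 0.068 m). Raising and heading to the tweezers.

Request:
apply_moves:
  rows:
    - {"x": 0, "y": 0, "z": -20, "wx": 0, "wy": 0, "wz": 0}
    - {"x": 0, "y": 0, "z": -70, "wx": 0, "wy": 0, "wz": 0}
    - {"x": -20, "y": 0, "z": -120, "wx": 0, "wy": 0, "wz": 0}
    - {"x": -50, "y": 0, "z": -160, "wx": 0, "wy": 0, "wz": 0}
    - {"x": -80, "y": 0, "z": -200, "wx": 0, "wy": 0, "wz": 0}

```text
time_s: 3.15
tool_pos: [0.4734, -0.3345, 0.2644]
tool_rot: [0.0, 1.0, 0.0, -0.0]
ft_force: [1.2, -0.5, -0.4]
grip_width: 0.0
grasp_force: 0.0
```

Request:
apply_moves:
  rows:
    - {"x": 0, "y": -40, "z": -25, "wx": 0, "wy": 0, "wz": 0}
    - {"x": 0, "y": -88, "z": -35, "wx": 0, "wy": 0, "wz": 0}
    - {"x": 0, "y": -136, "z": -50, "wx": 0, "wy": 0, "wz": 0}
    - {"x": 0, "y": -184, "z": -50, "wx": 0, "wy": 0, "wz": 0}
    - {"x": 0, "y": -232, "z": -50, "wx": 0, "wy": 0, "wz": 0}

```text
time_s: 3.65
tool_pos: [0.4742, -0.101, 0.3135]
tool_rot: [0.0, 1.0, -0.0, 0.0]
ft_force: [1.1, -0.4, 0.0]
grip_width: -0.0
grasp_force: 0.0
```

Request:
apply_moves:
  rows:
    - {"x": 0, "y": -48, "z": 0, "wx": 0, "wy": 0, "wz": 0}
    - {"x": 0, "y": -96, "z": 0, "wx": 0, "wy": 0, "wz": 0}
    - {"x": 0, "y": -144, "z": 0, "wx": 0, "wy": 0, "wz": 0}
    - {"x": 0, "y": -192, "z": 0, "wx": 0, "wy": 0, "wz": 0}
    - {"x": 0, "y": -240, "z": 0, "wx": 0, "wy": 0, "wz": 0}
  jaw: 1

```text
time_s: 4.15
tool_pos: [0.4742, 0.1388, 0.3129]
tool_rot: [0.0, 1.0, -0.0, 0.0]
ft_force: [0.9, 0.3, -0.4]
grip_width: 0.0726
grasp_force: 0.0
```

Request:
apply_moves:
  rows:
    - {"x": 0, "y": -48, "z": 0, "wx": 0, "wy": 0, "wz": 0}
    - {"x": 0, "y": -96, "z": 0, "wx": 0, "wy": 0, "wz": 0}
    - {"x": 0, "y": -144, "z": 0, "wx": 0, "wy": 0, "wz": 0}
    - {"x": 0, "y": -192, "z": 0, "wx": 0, "wy": 0, "wz": 0}
    - {"x": 0, "y": -192, "z": 0, "wx": 0, "wy": 0, "wz": 0}

```text
time_s: 4.65
tool_pos: [0.4715, 0.3372, 0.3123]
tool_rot: [-0.002, 1.0, 0.005, -0.001]
ft_force: [-1.2, -0.3, -0.7]
grip_width: 0.0855
grasp_force: 0.0
```

Request:
apply_moves:
  rows:
    - {"x": 0, "y": 3, "z": 30, "wx": 0, "wy": 0, "wz": 0}
    - {"x": 0, "y": 3, "z": 60, "wx": 0, "wy": 0, "wz": 0}
    - {"x": 0, "y": 3, "z": 90, "wx": 0, "wy": 0, "wz": 0}
    - {"x": 0, "y": 3, "z": 100, "wx": 0, "wy": 0, "wz": 0}
    - {"x": 0, "y": 3, "z": 100, "wx": 0, "wy": 0, "wz": 0}

```text
time_s: 5.15
tool_pos: [0.474, 0.3252, 0.2116]
tool_rot: [0.001, 1.0, -0.0, -0.001]
ft_force: [0.1, 0.5, 1.0]
grip_width: 0.0855
grasp_force: 0.0
```

Run:
```python
from station import monitor, vision
from h import *
import pickle
c=vision.read_camera("wrist"); pickle.dump(c,open("w2.pkl","wb"))
cv2.imwrite("pics/w2.png",cv2.cvtColor(c["image"],cv2.COLOR_RGB2BGR)); print(monitor.get_obs()["tool_pos"])
```

```text
[0.47483029 0.32620788 0.21330147]
```

View pics/w2.png

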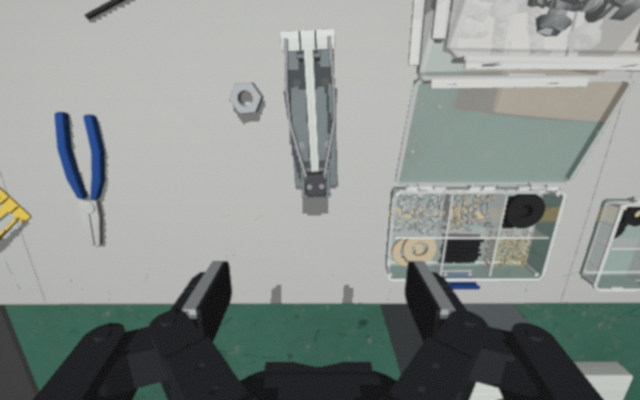

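The wrist view shows the gauge plate's far edge from (281,32) to (334,30), the light spine from (307,50) to (315,170), the heel at (316,185), and the nut at (246,98).

Run:
```python
from h import *
import pickle
c=pickle.load(open("w2.pkl","rb"))
im=cv2.cvtColor(c["image"],cv2.COLOR_RGB2BGR)[20:220,270:350]
# spine centre by brightness per row
g=cv2.cvtColor(im,cv2.COLOR_BGR2GRAY)
P=[]
for v in range(60,165,5):
    row=g[v-20,28:55].astype(float); 
    m=np.where(row>195)[0]
    if len(m)>3: P.append(ray(c,270+28+m.mean(),v,.048)[:2])
P=np.array(P); f=np.polyfit(P[:,0],P[:,1],1); print(len(P),f,np.abs(np.polyval(f,P[:,0])-P[:,1]).max())
for n,u,v,z in[("L",281,32,.048),("R",334,30,.048),("hr",316,197,.06),("nut",246,98,.016)]: print(n,ray(c,u,v,z))
cv2.imwrite("pics/z2.png",cv2.resize(im,None,fx=3,fy=3,interpolation=cv2.INTER_CUBIC))
```

```text
21 [0.04820003 0.30489033] 0.000407877742269136
L [0.60904212 0.35735917 0.048     ]
R [0.61054968 0.31040911 0.048     ]
hr [0.45873117 0.32688044 0.06      ]
nut [0.55317844 0.39974984 0.016     ]
```

View pics/z2.png

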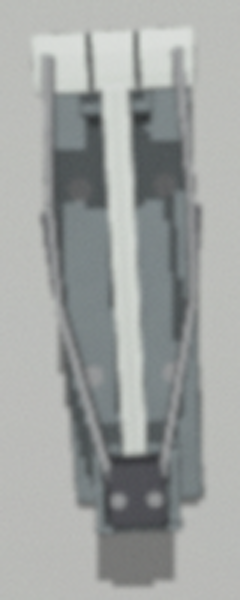

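Request:
apply_moves:
  rows:
    - {"x": 25, "y": -3, "z": 0, "wx": 0, "wy": 0, "wz": -0.048}
    - {"x": 50, "y": -5, "z": 20, "wx": 0, "wy": 0, "wz": -0.048}
    - {"x": 73, "y": -5, "z": 60, "wx": 0, "wy": 0, "wz": -0.048}
    - {"x": 73, "y": -5, "z": 90, "wx": 0, "wy": 0, "wz": -0.048}
    - {"x": 73, "y": -5, "z": 90, "wx": 0, "wy": 0, "wz": -0.048}
  jaw: 0.5
  newtons: 40

```text
time_s: 5.7
tool_pos: [0.5467, 0.3296, 0.1203]
tool_rot: [0.002, 1.0, 0.023, -0.003]
ft_force: [-0.7, -1.0, -0.2]
grip_width: 0.0637
grasp_force: 0.0
```

Run:
```python
from station import monitor, vision
o=monitor.get_obs(); print(o["tool_pos"],o["tool_rot"],o["grip_width"],o["ft_force"],o["q"])
```

```text
[0.54665316 0.32956676 0.12030361] [ 0.00173037  0.99972405  0.02327073 -0.00270115] 0.0637327453335351 [-0.67933977 -0.99502911 -0.20054483] [-0.23284818  0.52149763 -0.51528127  1.6636295   0.28801006  1.03950084
 -2.36414536]
```

Request:
apply_moves:
  rows:
    - {"x": 1, "y": -1, "z": 25, "wx": 0, "wy": 0, "wz": 0}
    - {"x": 1, "y": -1, "z": 50, "wx": 0, "wy": 0, "wz": 0}
    - {"x": 1, "y": -1, "z": 70, "wx": 0, "wy": 0, "wz": 0}
    - {"x": 1, "y": -1, "z": 86, "wx": 0, "wy": 0, "wz": 0}
    - {"x": 1, "y": -1, "z": 86, "wx": 0, "wy": 0, "wz": 0}

```text
time_s: 6.2
tool_pos: [0.5482, 0.3325, 0.0372]
tool_rot: [0.0, 1.0, 0.024, -0.0]
ft_force: [-0.1, -0.0, -0.5]
grip_width: 0.0645
grasp_force: 0.0
```

Request:
apply_moves:
  rows:
    - {"x": 0, "y": 0, "z": 0, "wx": 0, "wy": 0, "wz": 0}
    - {"x": 0, "y": 0, "z": 0, "wx": 0, "wy": 0, "wz": 0}
    - {"x": 0, "y": 0, "z": 0, "wx": 0, "wy": 0, "wz": 0}
    - {"x": 0, "y": 0, "z": 0, "wx": 0, "wy": 0, "wz": 0}
    - {"x": 0, "y": 0, "z": 0, "wx": 0, "wy": 0, "wz": 0}
  jaw: -0.1

```text
time_s: 6.7
tool_pos: [0.5503, 0.3337, 0.0399]
tool_rot: [-0.001, 1.0, 0.024, 0.002]
ft_force: [-0.6, -0.2, 5.9]
grip_width: 0.0384
grasp_force: 6.2
```

Run:
```python
from station import monitor, vision
from h import *
o=monitor.get_obs(); print(o["tool_pos"],o["tool_rot"],o["grip_width"],o["grasp_force"],o["ft_force"])
c=vision.read_camera("wrist")
im=cv2.cvtColor(c["image"],cv2.COLOR_RGB2BGR); cv2.imwrite("pics/w3.png",im)
```

```text
[0.55034023 0.33366135 0.03991926] [-9.54437401e-04  9.99714412e-01  2.37910819e-02  2.04174083e-03] 0.03841829156493787 6.164919819566421 [-0.55428536 -0.24793687  5.91893861]
```

View pics/w3.png

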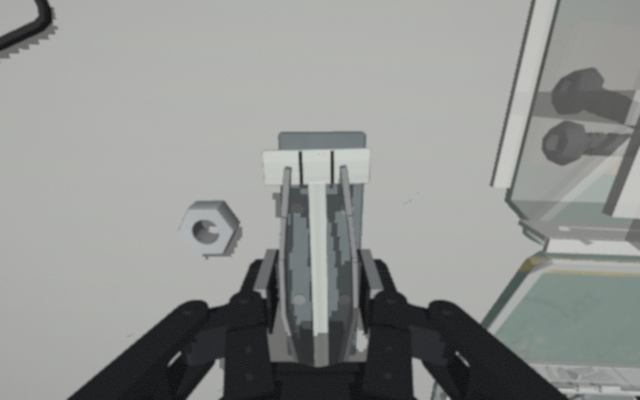

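The tweezers are gripped. Their blade tips are at (289,170) and (344,170), just outside the marks at columns 301 and 332. Lifting straight up and squeezing a little more.

Request:
apply_moves:
  rows:
    - {"x": 0, "y": 0, "z": -5, "wx": 0, "wy": 0, "wz": 0}
    - {"x": 0, "y": 0, "z": -15, "wx": 0, "wy": 0, "wz": 0}
    - {"x": 0, "y": 0, "z": -25, "wx": 0, "wy": 0, "wz": 0}
    - {"x": 0, "y": 0, "z": -40, "wx": 0, "wy": 0, "wz": 0}
    - {"x": 0, "y": 0, "z": -55, "wx": 0, "wy": 0, "wz": 0}
  jaw: -0.16

```text
time_s: 7.25
tool_pos: [0.5485, 0.3328, 0.0937]
tool_rot: [-0.0, 1.0, 0.024, 0.0]
ft_force: [0.1, -0.4, -0.2]
grip_width: 0.0364
grasp_force: 6.9
```

Request:
apply_moves:
  rows:
    - {"x": 0, "y": 0, "z": -15, "wx": 0, "wy": 0, "wz": 0}
    - {"x": 0, "y": 0, "z": -30, "wx": 0, "wy": 0, "wz": 0}
    - {"x": 0, "y": 0, "z": -45, "wx": 0, "wy": 0, "wz": 0}
    - {"x": 0, "y": 0, "z": -45, "wx": 0, "wy": 0, "wz": 0}
    - {"x": 0, "y": 0, "z": -45, "wx": 0, "wy": 0, "wz": 0}

```text
time_s: 7.75
tool_pos: [0.5486, 0.3326, 0.1376]
tool_rot: [0.0, 1.0, 0.024, 0.0]
ft_force: [-0.1, -0.8, -1.0]
grip_width: 0.0359
grasp_force: 6.9
```

Run:
```python
from station import monitor, vision
from h import *
import pickle
o=monitor.get_obs(); print(o["tool_pos"],o["tool_rot"],o["grip_width"],o["grasp_force"],o["ft_force"])
c=vision.read_camera("wrist"); pickle.dump(c,open("w4.pkl","wb"))
im=cv2.cvtColor(c["image"],cv2.COLOR_RGB2BGR)
cv2.imwrite("pics/w4.png",cv2.resize(im[120:400,220:420],None,fx=2.1,fy=2.1,interpolation=cv2.INTER_CUBIC))
```

```text
[0.54861054 0.33257939 0.13755907] [3.59106070e-05 9.99714808e-01 2.38800747e-02 2.07245978e-04] 0.03591628237485981 6.872546598315239 [-0.07204135 -0.75592652 -0.99394294]
```

View pics/w4.png

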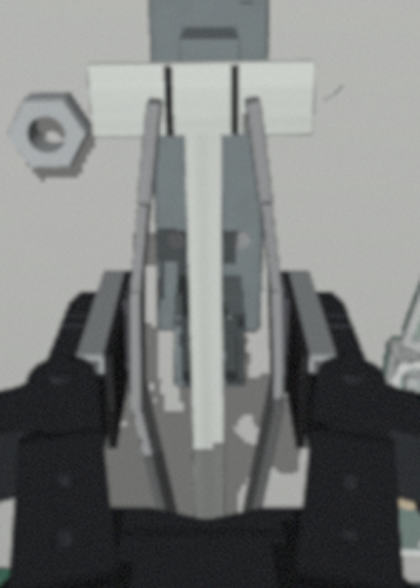

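Run:
```python
from h import *
import pickle
c=pickle.load(open("w4.pkl","rb"))
P=lambda a,b:(220+a/2.1,120+b/2.1)
for z in(.140,.145,.150,.155):
    r=lambda a,b,dz:ray(c,*P(a,b),z+dz)
    n=np.linalg.norm
    print(z,"plate far",n(r(88,66,.003)-r(313,62,.003)),"near",n(r(90,134,.003)-r(313,132,.003)),"len",n(r(200,64,.003)-r(200,134,.003)),"marks",n(r(168,68,.003)-r(235,68,.003)),"gap",n(r(160,102,.0165)-r(247,102,.0165)),"tipsmid",(r(160,102,.0165)+r(247,102,.0165))/2,"platec",r(201,99,.003))
```

```text
0.14 plate far 0.0480380989310708 near 0.049324219251313674 len 0.015517655751884395 marks 0.014330721314818813 gap 0.017074823641095624 tipsmid [0.60282509 0.33571789 0.1565    ] platec [0.60032105 0.3361872  0.143     ]
0.145 plate far 0.0462906068259211 near 0.047529941674717205 len 0.014953166700064196 marks 0.0138094096285533 gap 0.01638603765583319 tipsmid [0.60398949 0.33575631 0.1615    ] platec [0.60146217 0.33620478 0.148     ]
0.15 plate far 0.04454311472077135 near 0.04573566409812068 len 0.014388677648243886 marks 0.013288097942287778 gap 0.015697251670570646 tipsmid [0.60515389 0.33579474 0.1665    ] platec [0.6026033  0.33622236 0.153     ]
0.155 plate far 0.0427956226156216 near 0.04394138652152421 len 0.013824188596423577 marks 0.01276678625602221 gap 0.01500846568530809 tipsmid [0.60631829 0.33583316 0.1715    ] platec [0.60374442 0.33623994 0.158     ]
```

The blade gap is about 16.6 mm by vision, against 14 mm by the finger reading, and the tweezers are level. I'll squeeze slightly more, lift high, and carry.

Request:
apply_moves:
  rows:
    - {"x": 0, "y": 0, "z": -20, "wx": 0, "wy": 0, "wz": 0}
    - {"x": 0, "y": 0, "z": -50, "wx": 0, "wy": 0, "wz": 0}
    - {"x": 0, "y": 0, "z": -85, "wx": 0, "wy": 0, "wz": 0}
    - {"x": 0, "y": 0, "z": -120, "wx": 0, "wy": 0, "wz": 0}
    - {"x": 0, "y": 0, "z": -150, "wx": 0, "wy": 0, "wz": 0}
  jaw: -0.18

```text
time_s: 8.3
tool_pos: [0.5483, 0.3325, 0.288]
tool_rot: [0.0, 1.0, 0.024, -0.0]
ft_force: [0.5, 1.1, -0.8]
grip_width: 0.0352
grasp_force: 7.3
```

Request:
apply_moves:
  rows:
    - {"x": -15, "y": 0, "z": -15, "wx": 0, "wy": 0, "wz": 0}
    - {"x": -40, "y": 0, "z": -35, "wx": 0, "wy": 0, "wz": 0}
    - {"x": -65, "y": 10, "z": -45, "wx": 0, "wy": 0, "wz": 0}
    - {"x": -85, "y": 40, "z": -50, "wx": 0, "wy": 0, "wz": 0}
    - {"x": -90, "y": 75, "z": -50, "wx": 0, "wy": 0, "wz": 0}

```text
time_s: 8.8
tool_pos: [0.4595, 0.2547, 0.3373]
tool_rot: [-0.0, 1.0, 0.027, -0.0]
ft_force: [1.1, 0.0, -0.3]
grip_width: 0.0353
grasp_force: 7.3
```

Request:
apply_moves:
  rows:
    - {"x": 0, "y": 38, "z": 0, "wx": 0, "wy": 0, "wz": 0}
    - {"x": 0, "y": 76, "z": 0, "wx": 0, "wy": 0, "wz": 0}
    - {"x": 0, "y": 114, "z": 0, "wx": 0, "wy": 0, "wz": 0}
    - {"x": 0, "y": 152, "z": 0, "wx": 0, "wy": 0, "wz": 0}
    - {"x": 0, "y": 190, "z": 0, "wx": 0, "wy": 0, "wz": 0}

```text
time_s: 9.3
tool_pos: [0.4706, 0.062, 0.3363]
tool_rot: [0.0, 1.0, 0.024, -0.001]
ft_force: [0.6, -1.0, -0.8]
grip_width: 0.0352
grasp_force: 7.3
```

Request:
apply_moves:
  rows:
    - {"x": 0, "y": 38, "z": 0, "wx": 0, "wy": 0, "wz": 0}
    - {"x": 0, "y": 76, "z": 0, "wx": 0, "wy": 0, "wz": 0}
    - {"x": 0, "y": 114, "z": 0, "wx": 0, "wy": 0, "wz": 0}
    - {"x": 0, "y": 152, "z": 0, "wx": 0, "wy": 0, "wz": 0}
    - {"x": 0, "y": 190, "z": 0, "wx": 0, "wy": 0, "wz": 0}

```text
time_s: 9.8
tool_pos: [0.4797, -0.1276, 0.3363]
tool_rot: [-0.0, 1.0, 0.024, -0.001]
ft_force: [0.1, 0.3, 0.4]
grip_width: 0.0355
grasp_force: 7.3
```

Request:
apply_moves:
  rows:
    - {"x": 0, "y": 38, "z": 0, "wx": 0, "wy": 0, "wz": 0}
    - {"x": 0, "y": 76, "z": 0, "wx": 0, "wy": 0, "wz": 0}
    - {"x": 0, "y": 114, "z": 0, "wx": 0, "wy": 0, "wz": 0}
    - {"x": 0, "y": 152, "z": 0, "wx": 0, "wy": 0, "wz": 0}
    - {"x": 0, "y": 180, "z": 0, "wx": 0, "wy": 0, "wz": 0}

```text
time_s: 10.3
tool_pos: [0.4879, -0.3086, 0.3359]
tool_rot: [-0.0, 1.0, 0.023, -0.001]
ft_force: [-0.5, -0.1, -0.5]
grip_width: 0.0355
grasp_force: 7.3
```

Request:
apply_moves:
  rows:
    - {"x": 5, "y": 14, "z": 20, "wx": 0, "wy": 0, "wz": 0}
    - {"x": 10, "y": 28, "z": 60, "wx": 0, "wy": 0, "wz": 0}
    - {"x": 10, "y": 28, "z": 105, "wx": 0, "wy": 0, "wz": 0}
    - {"x": 10, "y": 28, "z": 150, "wx": 0, "wy": 0, "wz": 0}
    - {"x": 10, "y": 28, "z": 180, "wx": 0, "wy": 0, "wz": 0}

```text
time_s: 10.8
tool_pos: [0.4979, -0.3321, 0.1526]
tool_rot: [-0.002, 1.0, 0.024, -0.003]
ft_force: [0.7, 0.2, -0.8]
grip_width: 0.0351
grasp_force: 7.3
```

Request:
apply_moves:
  rows:
    - {"x": 0, "y": 0, "z": 15, "wx": 0, "wy": 0, "wz": 0}
    - {"x": 0, "y": 0, "z": 30, "wx": 0, "wy": 0, "wz": 0}
    - {"x": 0, "y": 0, "z": 45, "wx": 0, "wy": 0, "wz": 0}
    - {"x": 0, "y": 0, "z": 58, "wx": 0, "wy": 0, "wz": 0}
    - {"x": 0, "y": 0, "z": 58, "wx": 0, "wy": 0, "wz": 0}

```text
time_s: 11.3
tool_pos: [0.4995, -0.3329, 0.0979]
tool_rot: [-0.001, 1.0, 0.024, -0.001]
ft_force: [-0.3, -0.4, -1.6]
grip_width: 0.0352
grasp_force: 7.3
```

Run:
```python
from station import monitor, vision
from h import *
import pickle
o=monitor.get_obs(); print(o["tool_pos"],o["tool_rot"],o["grip_width"],o["grasp_force"],o["ft_force"])
c=vision.read_camera("wrist"); pickle.dump(c,open("w5.pkl","wb")); s=vision.read_camera("scene")
b=lambda im,k:cv2.cvtColor(cv2.resize(im,None,fx=k,fy=k,interpolation=cv2.INTER_CUBIC),cv2.COLOR_RGB2BGR)
A=b(c["image"][140:270,250:380],4); B=b(s["image"][130:195,370:435],4)
B=np.vstack([B,np.zeros((A.shape[0]-B.shape[0],B.shape[1],3),np.uint8)])
cv2.imwrite("pics/w5.png",np.hstack([A,B]))
```

```text
[ 0.4995408  -0.33290155  0.09786879] [-6.41558218e-04  9.99711626e-01  2.39801316e-02 -1.09858180e-03] 0.03517578222684334 7.274729982018471 [-0.3468886  -0.3886197  -1.56290034]
```

View pics/w5.png

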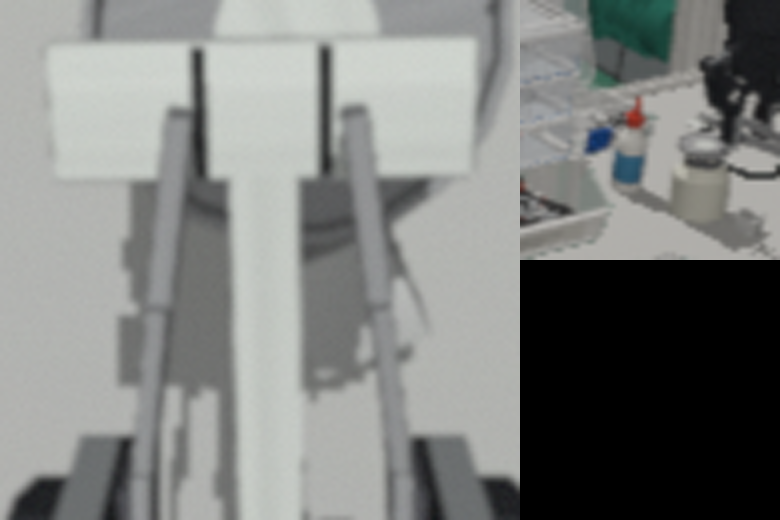

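The blades straddle the marks: inner edges at 190 and 345, marks at 198 and 325. Parallax-corrected, the gap is about 16.5 mm, and the pad force (7.3 N of 8 N) agrees it's still wide. I'll squeeze a bit more and re-measure.

Request:
apply_moves:
  rows:
    - {"x": 0, "y": 2, "z": 3, "wx": 0, "wy": 0, "wz": 0}
    - {"x": 0, "y": 2, "z": 3, "wx": 0, "wy": 0, "wz": 0}
    - {"x": 0, "y": 2, "z": 3, "wx": 0, "wy": 0, "wz": 0}
    - {"x": 0, "y": 2, "z": 3, "wx": 0, "wy": 0, "wz": 0}
    - {"x": 0, "y": 2, "z": 3, "wx": 0, "wy": 0, "wz": 0}
  jaw: -0.21

```text
time_s: 11.9
tool_pos: [0.5006, -0.3355, 0.0965]
tool_rot: [0.0, 1.0, 0.024, 0.0]
ft_force: [-0.3, -0.1, 0.4]
grip_width: 0.0338
grasp_force: 7.8
```

Run:
```python
from station import monitor, vision
from h import *
import pickle
o=monitor.get_obs(); print(o["tool_pos"],o["tool_rot"],o["grip_width"],o["grasp_force"],o["ft_force"])
c=vision.read_camera("wrist"); pickle.dump(c,open("w6.pkl","wb"))
cv2.imwrite("pics/w6.png",cv2.cvtColor(cv2.resize(c["image"][140:200,255:375],None,fx=6,fy=6,interpolation=cv2.INTER_CUBIC),cv2.COLOR_RGB2BGR))
K=c["intrinsics"]; cam=-c["R"].T@c["t"]; print(K[0,0],cam)
```

```text
[ 0.50055261 -0.3354507   0.09653961] [1.25414222e-04 9.99713284e-01 2.39438904e-02 1.52525584e-04] 0.033839453589350324 7.793057709932327 [-0.2756605  -0.09917726  0.4418215 ]
307.16875743941466 [ 0.58366671 -0.33135794  0.23941464]
```

View pics/w6.png

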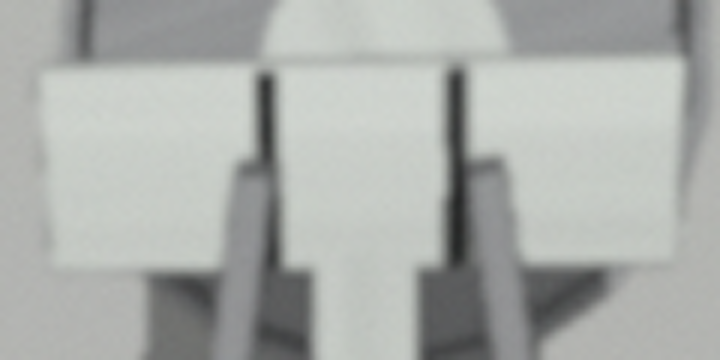

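Inner blade edges are at 268 and 470, marks at 268 and 456. Corrected for parallax that's about 14 mm, and the force of 7.8 N agrees. The tips are within about 2 mm of the dish centre and 3 to 3.5 cm up. I'll let it settle, then hand in.

Request:
apply_moves:
  rows:
    - {"x": 0, "y": 0, "z": 0, "wx": 0, "wy": 0, "wz": 0}
    - {"x": 0, "y": 0, "z": 0, "wx": 0, "wy": 0, "wz": 0}
    - {"x": 0, "y": 0, "z": 0, "wx": 0, "wy": 0, "wz": 0}
    - {"x": 0, "y": 0, "z": 0, "wx": 0, "wy": 0, "wz": 0}
    - {"x": 0, "y": 0, "z": 0, "wx": 0, "wy": 0, "wz": 0}

```text
time_s: 12.45
tool_pos: [0.5005, -0.3354, 0.0963]
tool_rot: [0.0, 1.0, 0.024, -0.0]
ft_force: [0.3, 0.7, -1.6]
grip_width: 0.0339
grasp_force: 7.8
```

```bash
python3 -c "
from station import ticket
print(ticket.sign_off())"
```

```text
the job is handed in; nothing more can be done
None
```

I handed the job in at about 12.5 s, verdict not shown: dish pressed to its stop and released, tweezers held level about 3.4 cm above the dish centre with the tip gap steady at about 14 mm (by camera and pad force; the finger reading alone implied about 10 mm).

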